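Drive the seized pin out of a vanity door hinge

ROBOT

A 6-joint arm with a two-finger parallel gripper is mounted at the origin on the work surface. World frame = base frame: x ahead of the robot, y to its left, z up, the work surface at z = 0. Lengths are in m, angles in rad, forces in N, time in s.
With the tool pointing down it reaches from about 0.3 to 0.95 m from the base axis. Payload 3.1 kg.
Tool frame: the origin (TCP) lies on the mounting face of the last link; the fingertips stand 173 mm ahead of it and the grasp point (between the pads) lies 155 mm ahead of it; z points along the fingers, y is the line along which they close (so a half turn about z gives the same grasp; the last joint's range is limited). The gripper opens to 85 mm and grips with 20 to 120 N. Pads are 22 mm wide; open, the fingers measure 114 mm over their backs; the gripper's body (76 mm by 85 mm) begins 54 mm behind the grasp point. The pads swing forward as they close: fully open they stand 13 mm farther back than shut.
Start: joints at [-1.221, 0.308, 1.634, -0, 1.2, -0.07], TCP at [0.255, -0.571, 0.405] pointing down, gripper open.
Joint ranges: [-3.06, 3.06], [-0.79, 1.96], [0.05, 2.63], [-1.19, 4.34], [0.05, 2.64], [-2.94, 2.94]. Speed limits (rad/s): [2.79, 2.79, 3.14, 3.14, 3.14, 3.14].

INTERFACE

Orientations are given as a 3x3 rotation matrix whose columns are the frame's x, y, z axes.
In Python, from plant import r, eoat, kinematics, telemetry, grab_frame, boxes_of, mark_of gives the robot as it stands. Calls block until the motion is done:
- r.move_to(position, orientation): joint-space move of the TCP to a pose.
- r.move_straight(position, attitude=None, vel=0.15): straight line of the TCP; attitude=None keeps the orientation; vel is the mean speed in m/s.
- r.goto_joints(angles): joint-space move.
- eoat.command_gripper(opening, force=None): opening from 0.0 (shut) to 1.0 (fully open); force is the grip in N (None keeps the last); returns when the fingers have stopped.
- r.wait(seconds).
- kinematics.solve_ik(position, orientation): joint angles nearest the present ones, or None.
- telemetry.state(): the state.
- grab_frame(name): name is "scene" or "top"; returns a dict with "pixels" (480x640x3 uint8, blue, green, red), "depth" (480x640 float32, m along the optical axis (not along the pixel's ray), 0 where there is no reading), "fx", "fy", "cx", "cy" (pixels), "position" and "rotation" of the camera in the world. Camera axes: x right, y down, z forward; pixel columns grow to the right and rows downward; lengths in m; the calibration is good to about 2 mm. A picture is of the moment at which its call begins.
A pose or a line that the arm cannot do raises r.PlanningError and nothing moves.
- r.job_done(): hands the job in; it is judged then, once.
Trained networks look in a picture, given as the dict that the camera call returned (one of the last four; its "shot" number tells which), for a name from the list of things; names that differ only in an ending like _2 or _b are one class to them, and where a whole thing is asked for, a point or a joint stands for the part that bears it (a point fixed in the world has none). Each returns a list of dicts, best first, with "p" (0 to 1); they miss things now and then, are a little off and sometimes report something else, mostly with a low value. They report only what shows in the picture. A call takes as long as a camera call. They do not tell look-alikes from the thing itself.
- boxes_of(thing, picture): "rect" ([left, top, right, bottom] as shares, 0 to 1, of the picture: columns of its width, rows of its height, round what is visible of it).
- mark_of(thing, picture): "centre" ([column, row] as shares, 0 to 1, of the picture: columns of its width, rows of its height: a listed point, or the origin of a listed thing).
The state is a dict: "t": time; "joint_pos": joint angles; "dq": joint speeds; "joint_efforts": joint torques, N m; "position": TCP position; "ee_rot": TCP orientation; "ft_force": force on the tool from outside, world axes, zero at the start; "torque": the same for the moment, N m; "grip_width": opening from 0.0 (shut) to 1.0 (fully open); "grip_force": force on a finger pad.
Only numpy, scipy, OpenCV 4.12 (cv2) and the standard library are available. Lean on these libraries where they do the work, as an engineer would, in place of code of your own. Each camera call takes 0.05 s, during which the arm holds its last target. There are 200 camera calls.

TASK

Take the drift punch from its wooden block, find the hole in the top of the hinge strap with its tip and drive the stuck pin down, slowly and without forcing, until the pin's head meets the base plate underneath. Then stand the punch upright in its block again, fully home, and let go. Only the punch may touch the hinge and its support, and leave the other things on the bench where they are.

Things in the scene. Friction and masses are not known exactly. Their poses are not given: they have to be found in the camera images.
- stand: grey hinge support fixed to the bench; origin at the centre of its underside, z up. Base plate 90 (x) x 150 (y) x 12 mm; two legs at y = +-55 mm up to 68 mm, with the bare aluminium hinge strap lying across them. More than 45 N between the punch and the hinge, its pin or the support (side pressure in the bore counts too) breaks the brittle casting
- strap_mid (a point): point of the support, 82 mm above its origin, level with the flat top of the strap (36 x 164 x 14 mm, 26 mm square boss 20 mm long below). A 10 mm upright bore pierces strap and boss on the support's line x = 0, but anywhere from y = -22 to +22 mm from this point, which is not reported: find it by feel or sight. The strap is clamped: it does not shift
- pin (a joint): how far the pin is driven down (m), 0 to 0.030; starts at 0 to 0.005. Steel pin, 9 mm thick, in the bore: at 0 its top end lies 3 mm below the strap's top and its 16 mm head touches the boss; at 0.030 the head is on the base plate, a hard stop. It resists with about 8 N plus 0.3 N per mm/s of speed and stays where it is left
- punch_mid (a point): centre of the handle of the steel drift punch (130 g, 120 mm long, standing in the block tip down): handle 14 x 14 mm square with sides along this frame's x and y, 75 mm long; z runs along the punch from the tip to the handle end. The handle ends lie 37.5 mm above and below this point
- punch_tip (a point): tip of the punch, 82.5 mm below punch_mid: end of the round shank, 6.5 mm thick and 45 mm long
- block_hole0 (a point): mouth of the one round hole, 12 mm wide and 47 mm deep, in the centre of the top of the fixed wooden punch block (70 x 70 x 50 mm, top at 50 mm). When the punch is home its handle's lower end rests on the block and the tip is 45 mm below this point
- soap: bystander: white bottle with black cap, 60 mm across, 120 mm tall; origin at the centre of its underside
- tumbler: bystander: white ceramic tumbler, 70 mm across, 90 mm tall; origin at the centre of its underside
- jar: bystander: clear jar with a metal cap, 70 mm across, 80 mm tall; origin at the centre of its underside
There are look-alikes about, which are no part of the job. Of the things shaped like the part that bears punch_mid, the bare steel one is meant.

How it is judged:
On the way, in this order (a step that is already met when the one before it is completed fails the run):
1. the punch is lifted clear of its block (z of punch_tip in the frame of block_hole0 above 0.005 m), for 0.1 s.
2. the punch drives the pin down until its head is on the base plate (value of joint pin above 0.028 m and horizontal distance between punch_tip and stand below 0.028 m and z of punch_tip in the frame of stand below 0.056 m), for 0.1 s.
At the end, for the whole second after the job is handed in: The pin is driven at least 28 of its 30 mm (head on the base plate to within 2 mm), and the punch stands at rest in its block: tip in the hole within 8 mm of the axis and at least 42 mm deep, upright within 0.12 rad (value of joint pin above 0.028 m and horizontal distance between punch_tip and block_hole0 below 0.008 m and z of punch_tip in the frame of block_hole0 below -0.042 m and angle between punch_mid's own z axis and vertical below 0.12 rad and linear speed of punch below 0.02 m/s); the robot touches nothing.
It fails at once if more than 45 N between the punch and the hinge, its pin or its support (contact force between punch and stand above 45 N).
It fails at once if the robot itself touches the hinge, its pin or its support (contact force between any of the fingers, the arm and stand above 1 N).
It fails at once if a bystander is moved by more than 15 mm (distance of any of soap, tumbler, jar from where it was at the start of the episode above 0.015 m).
It also fails if it takes over 72 s, if anything falls off the work surface, if the arm or the gripper's body presses on something with over 40 N, if the wrist force passes 120 N, or if a joint passes its speed limit or range.

## Working session

There is one attempt and no reset: what is moved stays moved. The work goes in short steps, each a Python script; the robot and the scene stay as the last script left them, time stands still between calls to the robot, and variables do not carry over. Pictures are saved under pics/ and viewed, at most 10 in all, crops included, and the job is handed in when it is done.

```bash
ls; mkdir -p pics
cat > h.py <<'E'
import numpy as np, cv2
from plant import r, eoat, kinematics, telemetry, grab_frame, boxes_of, mark_of
def cloud(f):
    d=f["depth"].astype(float); v,u=np.mgrid[0:480,0:640]
    p=np.stack([(u-f["cx"])/f["fx"]*d,(v-f["cy"])/f["fy"]*d,d],-1)
    w=p@np.array(f["rotation"]).T+np.array(f["position"]); w[d<=0]=np.nan
    return w
def ray_z(f,u,v,z):
    d=np.array(f["rotation"])@np.array([(u-f["cx"])/f["fx"],(v-f["cy"])/f["fy"],1.]); o=np.array(f["position"])
    return o+d*(z-o[2])/d[2]
E
python3 - <<'E'
from h import *
for n in ["scene","top"]:
    f=grab_frame(n); cv2.imwrite(f"pics/{n}0.png",f["pixels"]); np.savez(f"{n}0.npz",**{k:f[k] for k in ["pixels","depth","fx","fy","cx","cy","position","rotation"]})
    print(n,np.round(f["position"],3),np.round(f["rotation"],3).tolist(),f["fx"])
    for t in ["stand","strap_mid","punch_mid","punch_tip","block_hole0","soap","tumbler","jar"]:
        print(t,[(round(m["p"],2),round(m["centre"][0]*640),round(m["centre"][1]*480)) for m in mark_of(t,f)][:4])
print(telemetry.state())
E
```

```text
pics
scene [ 1.102 -0.021  0.741] [[0.01, 0.788, -0.616], [1.0, -0.002, 0.013], [0.009, -0.616, -0.788]] 555.8170462174622
stand [(0.75, 179, 267)]
strap_mid [(0.92, 171, 237)]
punch_mid [(0.95, 426, 198), (0.85, 367, 162), (0.76, 373, 205)]
punch_tip [(0.92, 421, 234), (0.81, 364, 197), (0.57, 372, 204)]
block_hole0 [(0.65, 178, 367), (0.59, 371, 220)]
soap [(0.67, 311, 364)]
tumbler [(0.91, 175, 367)]
jar [(0.91, 459, 368)]
top [ 0.472 -0.006  1.069] [[0.025, -0.994, 0.104], [-0.999, -0.027, -0.02], [0.022, -0.104, -0.994]] 558.5215573935543
stand [(0.68, 428, 256)]
strap_mid [(0.65, 434, 248)]
punch_mid [(0.68, 417, 162), (0.48, 206, 283), (0.43, 257, 334), (0.39, 257, 278)]
punch_tip [(0.6, 216, 287), (0.47, 426, 255)]
block_hole0 [(0.62, 258, 275)]
soap [(0.6, 316, 163)]
tumbler [(0.86, 416, 165)]
jar [(0.86, 211, 154), (0.59, 317, 165)]
{'t': 0.9, 'joint_pos': array([-1.22067602e+00,  3.08071920e-01,  1.63377997e+00,  6.71566470e-06,
        1.19967665e+00, -6.97104330e-02]), 'dq': array([ 1.09101069e-03,  8.72459823e-04,  9.20739534e-04,  3.14958063e-05,
       -5.05010800e-04,  7.06519410e-04]), 'joint_efforts': array([ 1.13952399e-03, -4.15266109e+01, -2.77086318e+01, -1.17193517e-05,
        5.30663801e-04, -5.51937504e-06]), 'position': array([ 0.25472884, -0.57075141,  0.40469909]), 'ee_rot': array([[ 9.13158936e-01,  4.07603675e-01,  2.78708707e-05],
       [ 4.07603676e-01, -9.13158935e-01, -5.80783739e-05],
       [ 1.77757596e-06,  6.43950555e-05, -9.99999998e-01]]), 'ft_force': array([ 0.12704084, -0.01613768, -0.76923651]), 'torque': array([ 0.02677788, -0.0027171 ,  0.00010748]), 'grip_force': 0.0, 'grip_width': 1.003683278723903}
```

View pics/scene0.png

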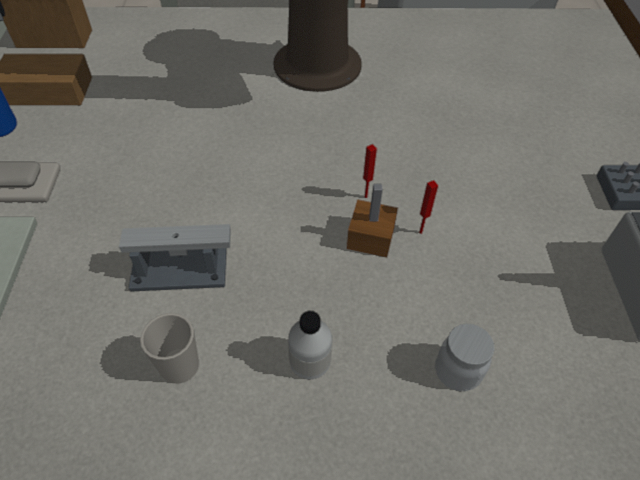

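View pics/top0.png

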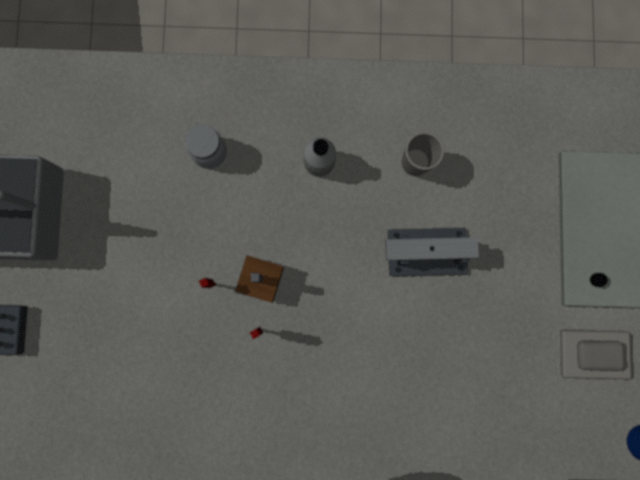

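Scene view: the steel punch stands in the block at (376,200). The look-alikes are the two red punches at (370,165) and (428,200). I choose the bare steel one. The bore shows as a dark dot on the strap at (176,236), and at (432,248) in the top view.

```bash
cat > m.py <<'E'
from h import *
out=[]
for n in ["scene","top"]:
    f=dict(np.load(f"{n}0.npz")); w=cloud(f); hsv=cv2.cvtColor(f["pixels"],cv2.COLOR_BGR2HSV); Z=w[...,2]; X=w[...,0];Y=w[...,1]
    def rep(name,m,z):
        m=cv2.morphologyEx(m.astype(np.uint8),cv2.MORPH_OPEN,np.ones((2,2)))
        k,l,s,c=cv2.connectedComponentsWithStats(m)
        if k<2: print(n,name,"none");return
        i=1+np.argmax(s[1:,4]); v,u=np.where(l==i)
        P=np.array([ray_z(f,a,b,z)[:2] for a,b in zip(u,v)])*1000
        rc=cv2.minAreaRect(P.astype(np.float32)); print(n,name,s[i,4],"mean",P.mean(0).round(1),"rect",np.round(rc[0],1),np.round(rc[1],1),round(rc[2],1),"z",np.round(np.nanmedian(Z[l==i]),4))
    v,u=np.mgrid[0:480,0:640]
    box=lambda a,b,c,d:(u>=a)&(u<=c)&(v>=b)&(v<=d)
    sb,pb=(box(110,215,240,300),box(340,170,405,262)) if n=="scene" else (box(375,220,490,285),box(230,250,292,308))
    rep("strap",sb&(abs(Z-.082)<.006),.082)
    rep("blocktop",pb&(abs(Z-.05)<.006),.05)
    rep("handletop",pb&(abs(Z-.125)<.006),.125)
    rep("handle",pb&(Z>.06),.125)
    for nm,uv in dict(bore=((176,236) if n=="scene" else (432,248))).items():
        g=cv2.cvtColor(f["pixels"],cv2.COLOR_BGR2GRAY).astype(float); a,b=uv; p=g[b-5:b+6,a-6:a+7]; 
        wt=np.clip(np.median(p)-15-p,0,None); vv,uu=np.mgrid[b-5:b+6,a-6:a+7]
        print(n,"bore",(wt*uu).sum()/wt.sum(),(wt*vv).sum()/wt.sum(),np.round(1000*ray_z(f,(wt*uu).sum()/wt.sum(),(wt*vv).sum()/wt.sum(),.082),1),wt.max())
    red=(hsv[...,1]>150)&((hsv[...,0]<8)|(hsv[...,0]>172))
    k,l,s,c=cv2.connectedComponentsWithStats(red.astype(np.uint8))
    for i in range(1,k):
        if s[i,4]>20: print(n,"red",c[i].round(),np.nanmedian(w[l==i],0).round(3),"zmax",np.nanmax(Z[l==i]).round(3),"zmin",np.nanmin(Z[l==i]).round(3))
t=cv2.imread("pics/top0.png"); s=cv2.imread("pics/scene0.png")
a=cv2.resize(s[140:270,320:450],(400,400),interpolation=cv2.INTER_CUBIC)
b=cv2.resize(t[250:310,225:285],(400,400),interpolation=cv2.INTER_CUBIC)
cv2.imwrite("pics/c1.png",np.hstack([a,b]))
E
python3 m.py
```

```text
scene strap 2314 mean [ 568.5 -222. ] rect [ 568.9 -221.9] [ 42.9 165. ] 3.0 z 0.0832
scene blocktop 1327 mean [511.   86.2] rect [507.8  86.6] [70.3 76.1] 74.4 z 0.0512
scene handletop 83 mean [508.8  86.7] rect [509.1  86.6] [14.5 16.9] 89.9 z 0.125
scene handle 331 mean [534.3  82. ] rect [534.1  82.2] [15.1 69.9] 80.4 z 0.0942
scene bore 175.73805601317957 235.497528830313 [ 565.1 -223.5   82. ] 63.0
scene red [369. 165.] [0.415 0.082 0.087] zmax 0.124 zmin 0.005
scene red [428. 201.] [0.498 0.17  0.089] zmax 0.124 zmin 0.005
top strap 1843 mean [ 563.7 -226.6] rect [ 563.7 -226.7] [ 36.4 164.8] 3.0 z 0.0814
top blocktop 1382 mean [503.   81.7] rect [503.2  82.1] [70.2 69.8] 74.4 z 0.0492
top handletop 64 mean [503.2  82.3] rect [503.2  82.3] [11.9 11.8] 2.1 z 0.1241
top handle 95 mean [502.4  79.8] rect [502.4  79.8] [13.4 16.9] 1.5 z 0.1216
top bore 431.6046176046176 248.1183261183261 [ 564.9 -224.8   82. ] 54.0
top red [206. 283.] [0.493 0.166 0.118] zmax 0.124 zmin 0.061
top red [256. 333.] [0.411 0.079 0.119] zmax 0.123 zmin 0.071
```

View pics/c1.png

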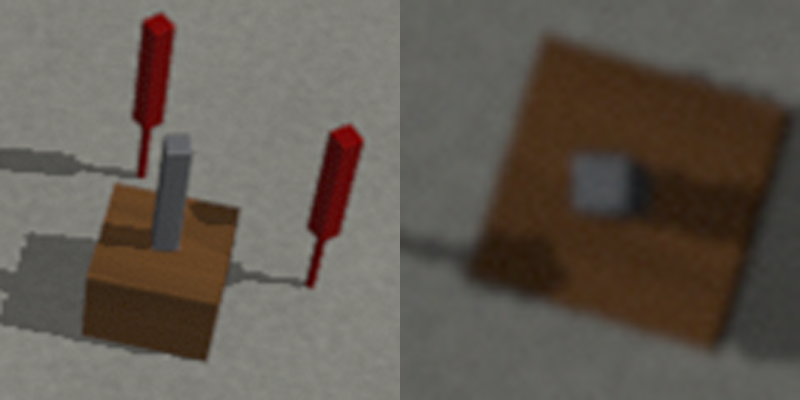

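The crop confirms a bare steel handle in the block, nearly aligned with the world axes, and both red punches stand clear of it. The two cameras differ by about 4 mm, so I average them to (0.505, 0.084).

```bash
cat >> h.py <<'E'
a=np.radians(2.5)
R=np.array([[np.cos(a),np.sin(a),0],[np.sin(a),-np.cos(a),0],[0,0,-1.]])
def st(msg=""):
    s=telemetry.state(); print(msg,"t",round(s["t"],2),"p",np.round(s["position"]*1000,2),"F",np.round(s["ft_force"],2),"M",np.round(s["torque"],2),"g",round(s["grip_width"]*85,2),round(s["grip_force"],1)); return s
E
python3 - <<'E'
from h import *
P=np.array([.505,.0844])
eoat.command_gripper(0.6,40)
r.move_to([*P,.36],R)
r.move_straight([*P,.2445],vel=.1); st("down")
f=grab_frame("scene"); g=grab_frame("top")
cv2.imwrite("pics/g1.png",np.hstack([cv2.resize(f["pixels"][90:260,300:450],(400,453)),cv2.resize(g["pixels"][210:350,190:320],(400,453))]))
E
```

```text
down t 5.13 p [505.47  84.46 245.2 ] F [ 0.62 -0.16 -0.09] M [ 0.06 -0.01  0.03] g 51.28 0.0
```

View pics/g1.png

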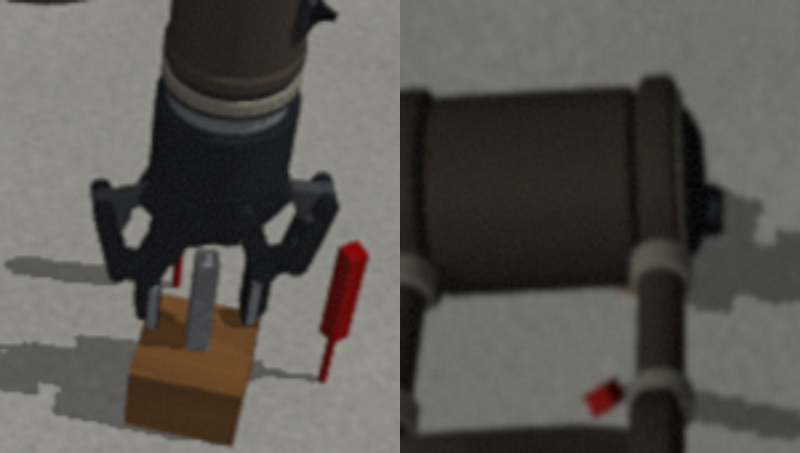

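The handle (crop x≈203) is centred between the finger pads (152 and 250). I close and lift.

Run:
```python
from h import *
eoat.command_gripper(0.0,40); s=st("closed")
p=s["position"].copy()
np.save("home.npy",p)
r.move_straight([*p[:2],p[2]+.085],vel=.08); st("lift")
# transit toward bore, tip ~25 mm above strap
b=np.array([.565,-.2242])
q=p+[0,0,.085]
r.move_straight([*b,q[2]],vel=.18); st("over")
f=grab_frame("scene"); g=grab_frame("top")
np.savez("s1.npz",**{k:f[k] for k in ["pixels","depth","fx","fy","cx","cy","position","rotation"]})
cv2.imwrite("pics/o1.png",np.hstack([cv2.resize(f["pixels"][110:310,100:250],(450,600),interpolation=cv2.INTER_CUBIC),cv2.resize(g["pixels"][200:300,380:490],(350,318))[:318] if 0 else np.zeros((600,1,3),np.uint8)]))
for t in ["punch_tip","punch_mid"]: print(t,[(round(m["p"],2),np.round(np.array(m["centre"])*[640,480],1)) for m in mark_of(t,f)])
```

```text
closed t 5.65 p [505.1   84.42 244.78] F [-1.24 -0.1   1.87] M [-0.01  0.1   0.01] g 13.26 40.8
lift t 6.87 p [504.72  84.39 329.07] F [-0.32 -0.37 -1.89] M [0.01 0.02 0.05] g 13.53 40.4
over t 8.77 p [ 564.92 -223.32  329.71] F [ 0.76 -0.67 -2.48] M [-0.02  0.02 -0.01] g 13.31 40.4
punch_tip [(0.84, array([177.4, 231.9])), (0.63, array([366.9, 196.4]))]
punch_mid [(0.95, array([366.8, 165. ])), (0.76, array([424.5, 199.4])), (0.66, array([160.4, 192.4]))]
```

View pics/o1.png

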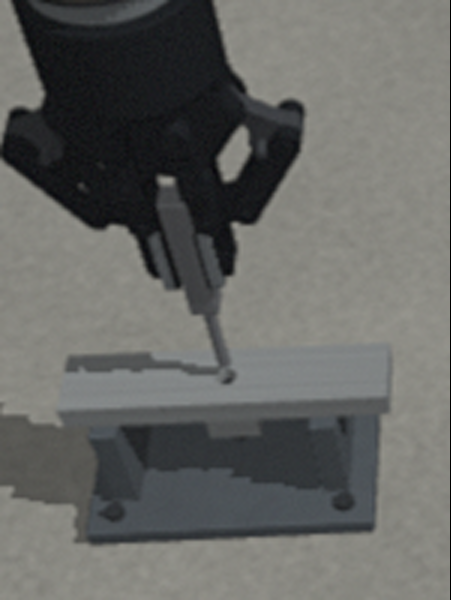

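The shank tip hangs just above the bore (crop 225,372, scene ≈(175,234)). I lower it to about 2 mm above the strap and compare closely.

Run:
```python
from h import *
for uv in [(177.4,231.9),(175,233)]:
    f=dict(np.load("s1.npz")); print("tip scene",uv,np.round(1000*ray_z(f,*uv,.0897),1))
s=telemetry.state()
r.move_straight([.565,-.2242,.3245],R,vel=.03); st("low")
f=grab_frame("scene")
cv2.imwrite("pics/o2.png",cv2.resize(f["pixels"][205:250,145:205],(800,600),interpolation=cv2.INTER_CUBIC))
print("tip",[(round(m["p"],2),np.round(np.array(m["centre"])*[640,480],1)) for m in mark_of("punch_tip",f)][:2])
```

```text
tip scene (177.4, 231.9) [ 564.4 -219.6   89.7]
tip scene (175, 233) [ 566.5 -222.9   89.7]
low t 9.29 p [ 564.79 -224.06  323.99] F [-0.37  0.56 -1.12] M [ 0.05  0.03 -0.02] g 13.34 40.4
tip [(0.91, array([174.2, 235.3])), (0.7, array([367.9, 196.5]))]
```

View pics/o2.png

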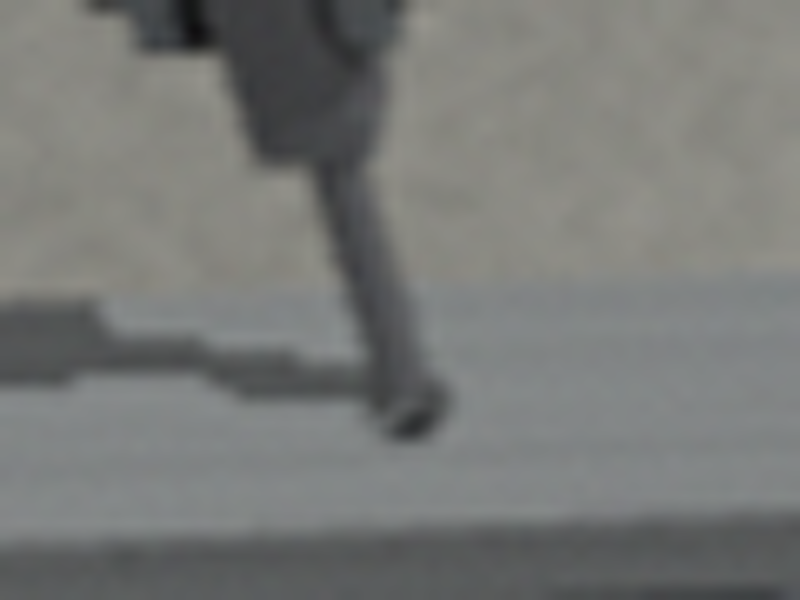

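The bore centre is at crop (411,408). The tip sits at about (400,398), roughly 1 mm short in +y and in +x. I correct that and feel downward.

```bash
cat >> h.py <<'E'
def feel(xy,z0,z1,step=.0005,vel=.01,lim=5,base=None,dt=0.0):
    """step down from z0 to z1, stop when outside force (up or side) exceeds lim over base"""
    if base is None: base=np.mean([telemetry.state()["ft_force"] for _ in range(3)],0)
    z=z0; log=[]
    while z>z1:
        z-=step; r.move_straight([*xy,z],R,vel=vel)
        if dt: r.wait(dt)
        s=telemetry.state(); d=s["ft_force"]-base; log.append((round(z*1000,1),round(s["position"][2]*1000,1),*np.round(d,1)))
        if d[2]>lim or np.hypot(d[0],d[1])>12: break
    return z,log,base
E
python3 - <<'E'
from h import *
xy=[.5662,-.2232]
r.move_straight([*xy,.3245],R,vel=.02); r.wait(.2); st("al")
z,log,b=feel(xy,.3245,.312,lim=4)
for l in log: print(*l)
np.save("b.npy",b); st("end")
f=grab_frame("scene")
cv2.imwrite("pics/o3.png",cv2.resize(f["pixels"][205:250,145:205],(800,600),interpolation=cv2.INTER_CUBIC))
E
```

```text
al t 9.84 p [ 566.21 -223.19  324.56] F [-0.25  0.31 -0.96] M [-0.01  0.02 -0.03] g 13.11 40.4
324.0 323.9 0.3 0.2 -0.2
323.5 323.4 -0.7 -0.1 -0.5
323.0 322.9 -0.5 -0.1 -0.8
322.5 322.4 0.6 -0.3 -0.7
322.0 321.9 -0.0 -0.6 0.3
321.5 321.4 0.6 0.1 -0.5
321.0 320.9 0.6 -0.6 -1.1
320.5 320.4 -0.3 -0.2 -1.0
320.0 320.0 0.2 -0.5 -0.3
319.5 319.5 -0.3 0.1 -0.5
319.0 318.9 -0.0 -0.9 -1.1
318.5 318.5 -0.5 0.1 -1.0
318.0 318.0 0.4 -0.4 -0.2
317.5 317.4 0.1 0.4 -1.1
317.0 316.9 1.0 -0.4 -2.1
316.5 316.4 0.6 0.1 -0.4
316.0 316.0 -0.3 -1.2 -0.9
315.5 315.4 -0.2 -0.7 -0.4
315.0 314.9 0.7 -0.4 -1.4
314.5 314.6 0.8 -0.9 -0.3
314.0 314.5 -1.5 -0.4 2.5
313.5 314.4 -1.2 0.9 7.3
end t 15.34 p [ 566.41 -223.28  314.44] F [-1.45  1.16  6.34] M [0.19 0.36 0.02] g 13.62 41.4
```

View pics/o3.png

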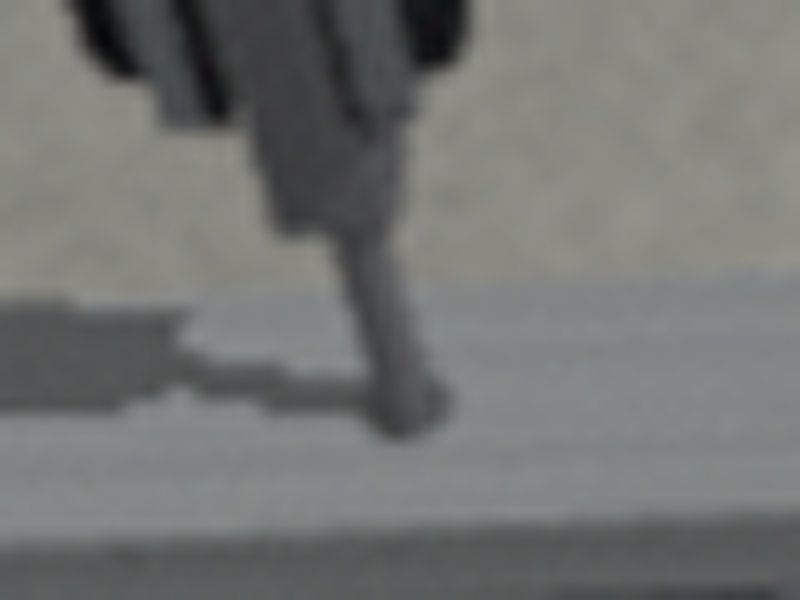

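The tip is in the bore and resting on the pin (pin already ≈4.4 mm down). I nudge +y 0.6 mm and drive slowly with a force limit.

Run:
```python
from h import *
xy=[.5662,-.2226]; b=np.load("b.npy")
r.move_straight([*xy,.3140],R,vel=.01)
z,log,b=feel(xy,.3140,.2855,step=.0008,vel=.008,lim=18,base=b)
for l in log[::3]+log[-4:]: print(*l)
st("end")
```

```text
313.2 314.0 -0.6 -0.3 5.9
310.8 311.7 -1.2 -0.6 7.6
308.4 309.3 -2.3 -1.0 6.8
306.0 306.9 -1.1 -0.5 7.4
303.6 304.5 -1.8 -0.2 7.1
301.2 302.1 -1.9 -0.8 7.3
298.8 299.7 -0.8 -1.0 7.7
296.4 297.3 -1.7 -0.4 7.8
294.0 294.9 -1.8 -0.5 7.4
291.6 292.5 -2.4 -1.6 7.8
289.2 290.1 -0.8 -1.6 7.3
286.8 288.5 -2.7 -0.9 11.1
287.6 288.6 -2.1 -0.7 8.3
286.8 288.5 -2.7 -0.9 11.1
286.0 288.4 -3.5 -0.6 13.7
285.2 288.3 -4.7 1.1 17.1
end t 24.64 p [ 566.79 -223.06  288.35] F [-4.92  1.4  16.18] M [0.23 1.1  0.02] g 13.29 43.0
```

The hard stop is at TCP z 288.5 mm, where 30 mm of travel was expected. I withdraw and return to the block, feeling the way in.

Run:
```python
from h import *
h=np.load("home.npy")
r.move_straight([.5662,-.2228,.3345],R,vel=.05)
r.move_straight([h[0],h[1],.3345],R,vel=.2)
r.move_straight([h[0],h[1],.296],R,vel=.06); r.wait(.3); st("above")
f=grab_frame("scene"); cv2.imwrite("pics/b1.png",cv2.resize(f["pixels"][150:260,320:430],(600,600),interpolation=cv2.INTER_CUBIC))
z,log,b=feel(h[:2],.296,.2435,step=.0015,vel=.03,lim=5)
for l in log[::5]+log[-3:]: print(*l)
st("end")
```

```text
above t 28.58 p [505.27  84.47 296.43] F [ 0.25  0.4  -1.7 ] M [-0.06 -0.01  0.02] g 13.29 40.4
294.5 294.4 -0.6 -0.0 -0.5
287.0 286.9 -2.3 -0.1 -0.5
279.5 279.4 -0.5 0.4 -1.3
272.0 271.9 -1.3 0.5 -0.5
264.5 264.4 -1.1 -0.2 0.3
257.0 256.9 -0.3 0.0 -0.8
249.5 249.4 -0.6 -0.2 -0.5
246.5 246.4 -1.1 -0.7 -0.8
245.0 245.0 -1.2 -0.0 -2.1
243.5 244.7 -4.2 -0.2 8.5
end t 37.38 p [505.3   84.45 244.75] F [-3.26 -0.3   7.35] M [-0.04  0.55 -0.02] g 13.48 41.8
```

View pics/b1.png

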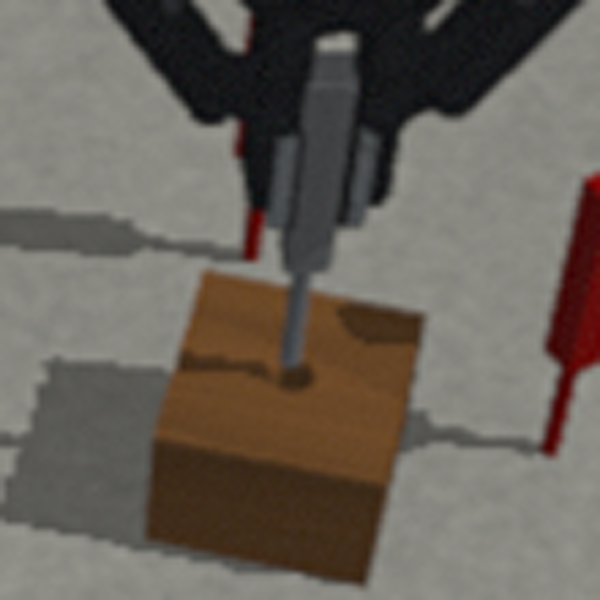

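The tip stood over the hole at crop (295,375), and the punch then seated at TCP z 244.75, its home height. I relax the push, release and retreat.

Run:
```python
from h import *
h=np.load("home.npy")
r.move_straight([h[0],h[1],.2446],R,vel=.02); r.wait(.2)
eoat.command_gripper(0.6,20); r.wait(.2)
r.move_straight([h[0],h[1],.37],R,vel=.08)
r.move_to([.40,-.25,.40],R); r.wait(.5); st("clear")
f=grab_frame("scene"); cv2.imwrite("pics/e1.png",np.hstack([f["pixels"]]))
g=grab_frame("top"); w=cloud(g); m=np.zeros((480,640),bool); m[250:308,230:292]=1; m&=abs(w[...,2]-.125)<.006
print(m.sum(),np.nanmean(w[m],0).round(4))
```

```text
clear t 42.02 p [ 400.15 -249.8   399.97] F [-0.89  0.7  -0.87] M [ 0.01 -0.05 -0.04] g 50.66 0.0
63 [0.5048 0.0824 0.1241]
```

View pics/e1.png

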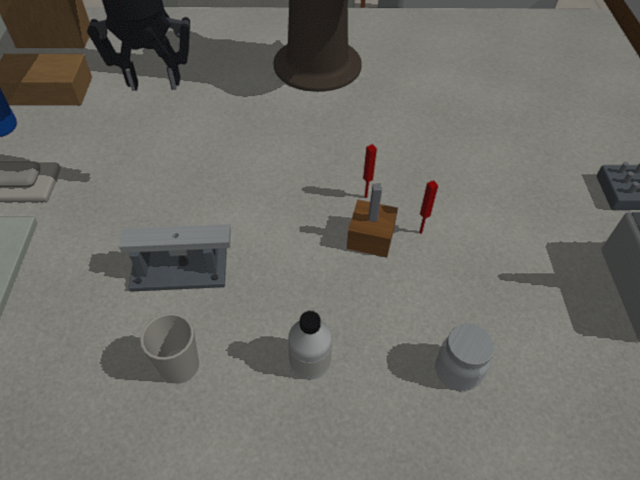

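The punch stands upright and home at (376,200). The pin head shows low under the strap at (183,262), and the bystanders have not moved.

```bash
python3 -c "
from h import *
print(r.job_done())"
```

```text
the job is handed in; nothing more can be done
None
```

I drove the pin down to its hard stop on the base plate, stood the punch upright and fully home in its block, and handed the job in after about 42 s; the hand-in did not report a verdict.

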